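# Load the indexing carousel and hold its index plunger out

### The arm

A 6-joint arm with a two-finger parallel gripper is mounted at the origin on a cart in front of the work surface, level with it; the furniture and walls round the work are solid. World frame = base frame: x ahead of the robot, y to its left, z up, the work surface at z = 0. Lengths are in mm, angles in rad, forces in N, time in s.
With the tool pointing down it reaches from about 275 to 1000 mm from the base axis. Payload 8.4 kg.
Tool frame: the origin (TCP) lies midway between the tips of the shut fingers; the grasp point (between the pads) lies 19 mm behind it; z points along the fingers, y is the line along which they close (so a half turn about z gives the same grasp; the last joint's range is limited). The gripper opens to 85 mm and grips with 20 to 120 N. Pads are 22 mm wide; open, the fingers measure 114 mm over their backs; the gripper's body (76 mm by 85 mm) begins 54 mm behind the grasp point. The pads swing forward as they close: fully open they stand 13 mm farther back than shut.
Start: joints at [-1.191, 0.353, 1.633, -0, 1.155, -0.002], TCP at [232.868, -580, 231.281] pointing down, gripper open.
Joint ranges: [-2.63, 2.63], [-0.92, 2.1], [0.06, 2.66], [-1.3, 4.44], [0, 2.69], [-3.02, 3.02]. Speed limits (rad/s): [2.22, 2.22, 2.79, 3.14, 3.14, 3.14].

### API

Orientations are given as [roll, pitch, yaw] about the fixed x, y, z axes, in that order (R = Rz(yaw) Ry(pitch) Rx(roll)).
In Python, from rig import telemetry, optics, r gives the robot as it stands.
- The arm moves only by the tool play_rows, never from a script. Its arguments are lists of equal length, an entry for each row: "dp": the shift along the tool's x, y, z in units of 40 mm (1.0 is 40 mm), a list of three; "rot": the turn, a rotation vector about the tool's x, y, z in units of 6 degrees (1.0 is 6 degrees), a list of three. In form: {"dp": [[tx, ty, tz], ...], "rot": [[ax, ay, az], ...]}. A call has 1 to 5 rows; each row is the pose to reach, as a shift and turn from the pose commanded when the call began, along the tool's axes at that moment; what a row does not reach only later rows make up. A row lasts 1/12 s, in which the tool goes at most 41.7 mm and 7.16 degrees, less where a joint would pass 70% of its speed; a pose out of reach is approached as far as the arm can. A call with a gripper value outside its range is refused whole. "fingers" is the opening, from 0 (shut) to 1 (fully open), set as the call begins (left out, the last holds). The fingers move at their own pace and stop on an object; "grip_force" is the grip in N (left out, the last holds). Time passes only in rows, so rows that repeat a pose let the fingers close. It gives the time, the measured TCP pose, the force, the opening and the grip force at its end, in the units of the state.
- telemetry.sense(): the state, without advancing time (a new reading comes with each control period).
- optics.grab_frame(name): name is "side" or "top" or "wrist"; returns a dict with "color" (400x640x3 uint8, red, green, blue), "mtx" (3x3 intrinsics, pixels), "R" (3x3) and "t" (3): a world point X has camera coordinates R X + t; the wrist camera has in their place "mount" (4x4, takes a point from camera to tool coordinates, whose origin is the TCP and whose axes are the flange's). Camera axes: x right, y down, z forward; pixel columns grow to the right and rows downward; lengths in mm; the calibration is good to about 2 mm. A picture is of the moment at which its call begins: read the wrist's pose just before it. There is no depth.
- r.sign_off(): hands the job in; it is judged then, once.
The state is a dict: "clock": time; "qpos": joint angles; "qvel": joint speeds; "joint_efforts": joint torques, N m; "eef_pos": TCP position; "tcp_rot": TCP orientation; "contact_force": force on the tool from outside, world axes, zero at the start; "wrist_torque": the same for the moment, N m; "opening": opening from 0.0 (shut) to 1.0 (fully open); "grasp_force": force on a finger pad.
Only numpy, scipy, OpenCV 4.12 (cv2) and the standard library are available. Lean on these libraries where they do the work, as an engineer would, in place of code of your own. Each camera call takes 0.05 s, during which the arm holds its last target. There are 200 camera calls.

### The job

Stand the small ointment jar from the worktop upright in the empty ring seat of the indexing carousel and let go of it. Then take the index plunger by its black knob, pull it straight up as far as it will go so that its pin is clear of the hole in the disc, and finish while still holding it up there against its spring, so that a colleague can turn the disc. Leave the two jars already on the carousel, the large jar and the beaker where they are.

Things in the scene. Friction and masses are not known exactly. Their poses are not given: they have to be found in the camera images.
- carousel: fixed indexing carousel: aluminium disc, diameter 224 mm, top 28 mm above the worktop, on a grey foot; centre boss 32 mm across, up to 36 mm. Origin on its axis at worktop height, z up; empty seat toward +y, filled seats at (54,-31) and (-54,-31) mm, index plunger at (0,-98). Grey post y -126 to -148, its arm inward to y -82, 36 mm wide, top at 62 mm. Disc does not turn; yaw varies 50 degrees
- empty_seat (a point): centre of the empty ring seat, on the disc's top face, 28 mm above the worktop, 62 mm from the disc's axis; z up. A seat is a low steel ring on the disc, inner diameter 60 mm, outer 67 mm, 5 mm high
- seat_hole (a point): mouth of the index hole (9 mm wide) in the disc's top face, under the plunger, 28 mm above the worktop; z up
- pin_tip (a point): lower tip of the plunger's steel pin (8 mm diameter); with the plunger seated it lies 10 mm below the mouth of the hole
- plunger (a joint): travel (m) of the sprung index plunger: 0 = seated, grows as it is pulled straight up, hard stop at 0.020; the pin leaves the hole at 0.010. The spring pulls it back with about 5 N when seated, 12 N at the stop; let go, it snaps home. It cannot be locked out and does not turn
- pull_knob (a point): black fluted knob on top of the plunger, moves with it: upright cylinder, diameter 28 mm, 27 mm high; this point is the centre of its underside, 76 mm above the worktop when seated (top at 103 mm), z up. Below it a steel bush of 18 mm diameter, with a 23 mm hexagon nut from 62 to 67 mm, comes up from the arm to 70 mm
- small_jar: small white ointment jar with a screw lid (fixed on), standing alone on the worktop, diameter 49 mm, 44 mm high, about 60 g; origin at the centre of its underside, z up. It goes into the empty seat
- seated_jar_1: small ointment jar of the same size (49 mm across, 44 mm high) that stands in the ring seat at about (54, -31) mm of the carousel frame; leave alone. Origin at the centre of its underside
- seated_jar_2: the like jar in the ring seat at about (-54, -31) mm of the carousel frame; leave alone. Origin at the centre of its underside
- large_jar: large white ointment jar on the worktop, diameter 71 mm, 66 mm high; leave alone. Origin at the centre of its underside
- beaker: empty clear beaker on the worktop, 59 x 53 mm, 71 mm high; leave alone. Origin at the centre of its underside
Mind the look-alikes: they are no part of the job. Leave any blue look-alike of the small_jar alone.

How it is judged:
By the outcome, as a careful person would: the job done as asked, in the order asked, and still so for the second after the job is handed in, while the arm keeps its last pose, push and grip.
It also fails if it takes over 51 s, if anything falls off the work surface, if the arm or the gripper's body presses on something with over 40 N, if the wrist force passes 120 N, or if a joint passes its speed limit or range.

## Working session

There is one attempt and no reset: what is moved stays moved. The work goes in short steps, Python scripts to look and compute and a tool call to move; the robot and the scene stay as the last step left them, time stands still between calls to the robot, and variables do not carry over. Pictures are saved under pics/ and viewed, at most 10 in all, crops included, and the job is handed in when it is done.

Besides the shell and the picture viewer there is one more tool, called after "Emit:" by a JSON object that holds its "fn" and its "kwargs", one argument or row to a line. play_rows: Moves the arm, as the interface text tells. Its arguments: {"type":"object","properties":{"dp":{"type":"array"},"rot":{"type":"array"},"fingers":{"type":"number"},"grip_force":{"type":"number"}},"required":["dp","rot"]}

```bash
mkdir -p pics; cat > h.py <<'E'
import numpy as np, cv2
from rig import telemetry, optics, r
def save(n,im): cv2.imwrite(f'pics/{n}.png',cv2.cvtColor(im,cv2.COLOR_RGB2BGR))
def ray(f,uv,z):
    d=f['R'].T@np.linalg.inv(f['mtx'])@np.array([uv[0],uv[1],1.]); o=-f['R'].T@f['t']
    return o+d*(z-o[2])/d[2]
def proj(f,X):
    p=f['mtx']@(f['R']@np.array(X,float)+f['t']); return p[:2]/p[2]
E
python3 - <<'E'
from h import *
import pickle
s=telemetry.sense();print(s)
a=optics.grab_frame('top');b=optics.grab_frame('side')
pickle.dump((a,b),open('f.pkl','wb'))
for f in(a,b):print(f['mtx'],-f['R'].T@f['t'],f['R'])
save('top',a['color']);save('side',b['color'])
E
```

```text
{'clock': 0.0, 'qpos': array([-1.19138377e+00,  3.53639215e-01,  1.63414530e+00, -3.06995621e-05,
        1.15518767e+00, -2.40485853e-03]), 'qvel': array([-3.29493150e-04,  1.21451003e-03, -7.39564816e-05, -4.63271508e-04,
        7.33650439e-04,  4.90340812e-04]), 'joint_efforts': array([ 2.84367285e-03, -6.05241609e+01, -3.42066085e+01,  6.60035244e-05,
        9.40124562e-03, -5.42502789e-06]), 'eef_pos': array([ 232.69094788, -579.55375505,  230.56247997]), 'tcp_rot': array([-3.14021306e+00,  2.47513520e-05,  3.81829845e-01]), 'contact_force': array([ 0.25032944, -0.39429353,  0.15471183]), 'wrist_torque': array([ 0.00029093, -0.0473401 ,  0.01394632]), 'grasp_force': 0.0, 'opening': 1.0007184839276184}
[[394.20228503   0.         323.77063848]
 [  0.         394.20228503 202.68660944]
 [  0.           0.           1.        ]] [420.34900761   6.54807926 916.39005475] [[ 0.01242492 -0.99971584  0.0203434 ]
 [-0.99487632 -0.01440108 -0.10006851]
 [ 0.10033304 -0.01899582 -0.99477256]]
[[365.8571729    0.         321.06251499]
 [  0.         365.8571729  202.75458038]
 [  0.           0.           1.        ]] [455.06377692 729.29022358 695.12850604] [[-0.99699969 -0.07609677  0.01417379]
 [-0.06042623  0.6507038  -0.75692354]
 [ 0.0483765  -0.755509   -0.65334973]]
```

View pics/top.png

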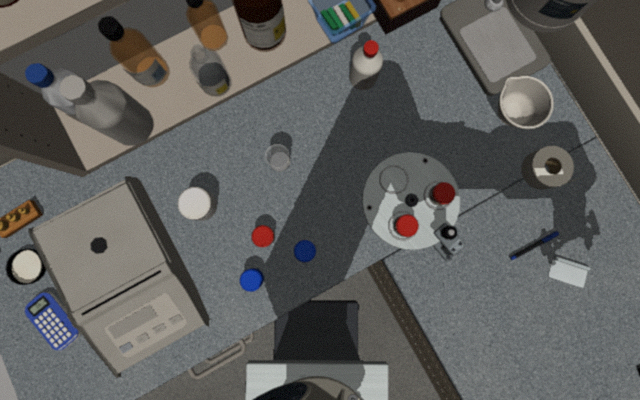

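View pics/side.png

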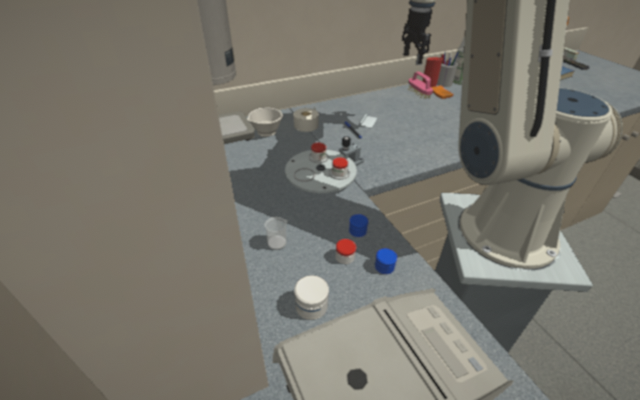

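Candidates for the small jar:
- Red-lid white jar, top (262,236) / side (346,250), standing alone on the worktop. This is my choice.
- Blue jars, top (305,250) and (251,280). These are look-alikes.
- Seated red-lid jars, top (406,226) and (443,194).
- Large white jar, top (195,203).

The empty ring is at top (393,180) and the knob at (449,231).

```bash
python3 - <<'E'
from h import *
import pickle
a,b=pickle.load(open('f.pkl','rb'))
def blobs(f,z,n):
    h=cv2.cvtColor(f['color'],cv2.COLOR_RGB2HSV)
    m=(((h[...,0]<8)|(h[...,0]>172))&(h[...,1]>150)&(h[...,2]>50)).astype(np.uint8)
    c,_=cv2.findContours(m,0,2)
    for k in c:
        if cv2.contourArea(k)>60:
            p,rr=cv2.minEnclosingCircle(k); M=cv2.moments(k); g=(M['m10']/M['m00'],M['m01']/M['m00'])
            print(n,np.round(g,1),round(rr,1),ray(f,p,z).round(1),ray(f,g,z).round(1))
blobs(a,40,'top');blobs(a,68,'top@disc');blobs(b,40,'side');blobs(b,68,'side@disc')
print('ring',ray(a,(393,180),33),'boss',ray(a,(412,200),36),ray(b,(321,168),36),'knob',ray(a,(449,232),103),ray(b,(347,140),103))
im=a['color']
u=cv2.resize(im[140:270,350:480],(520,520),interpolation=cv2.INTER_CUBIC)
v=cv2.resize(im[215:275,230:290],(240,240),interpolation=cv2.INTER_CUBIC)
w=cv2.resize(b['color'][125:195,280:370],(800-520,218),interpolation=cv2.INTER_CUBIC)
c=np.zeros((520,800,3),np.uint8);c[:,:520]=u;c[:240,520:760]=v;c[260:478,520:]=w
save('crop',cv2.convertScaleAbs(c,alpha=1.6))
E
```

```text
top [262.4 235.8] 11.0 [433.  124.4  40. ] [433.4 124.5  40. ]
top [406.4 225.1] 11.1 [ 461.  -194.9   40. ] [ 461.  -195.3   40. ]
top [443.5 192.8] 10.7 [ 534.8 -279.5   40. ] [ 535.  -279.8   40. ]
top [370.4  48.1] 8.2 [ 872.7 -113.5   40. ] [ 872.8 -114.4   40. ]
top@disc [262.4 235.8] 11.0 [432.6 120.7  68. ] [432.9 120.7  68. ]
top@disc [406.4 225.1] 11.1 [ 459.7 -188.5   68. ] [ 459.7 -188.8   68. ]
top@disc [443.5 192.8] 10.7 [ 531.1 -270.3   68. ] [ 531.3 -270.6   68. ]
top@disc [370.4  48.1] 8.2 [ 858.2 -109.7   68. ] [ 858.3 -110.5   68. ]
side [345.5 246.7] 9.4 [432.1 127.4  40. ] [432.6 127.8  40. ]
side [339.9 162.5] 6.7 [ 460.1 -224.1   40. ] [ 459.5 -226.7   40. ]
side [318.1 147.2] 6.1 [ 535.3 -310.5   40. ] [ 534.9 -309.    40. ]
side [434.4  69. ] 14.9 [   33.4 -1027.6    40. ] [   35.6 -1061.1    40. ]
side@disc [345.5 246.7] 9.4 [433.1 153.1  68. ] [433.5 153.5  68. ]
side@disc [339.9 162.5] 6.7 [ 459.9 -183.4   68. ] [ 459.3 -185.9   68. ]
side@disc [318.1 147.2] 6.1 [ 531.9 -266.    68. ] [ 531.5 -264.6   68. ]
side@disc [434.4  69. ] 14.9 [  51.5 -952.5   68. ] [  53.5 -984.6   68. ]
ring [ 563.57426916 -167.12490484   33.        ] boss [ 518.12185746 -209.3386812    36.        ] [ 516.60345469 -197.21018443   36.        ] knob [ 445.09978893 -269.26852065  103.        ] [ 441.53165274 -259.47719787  103.        ]
```

View pics/crop.png

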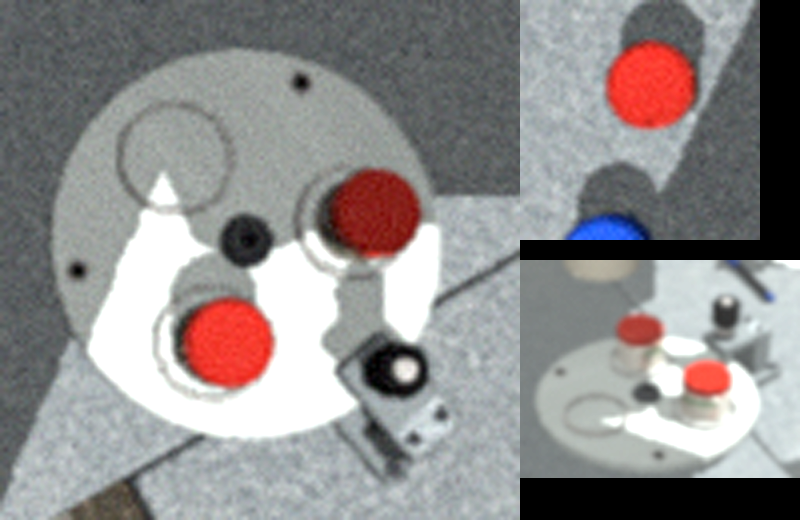

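The crop shows the chosen jar has a white body and red lid and stands alone. The empty ring at crop (174,156), the boss at (246,240) and the knob at (396,369) fit the carousel frame. Next I'll pass over the carousel for a wrist look.

```bash
cat >> h.py <<'E'
from scipy.spatial.transform import Rotation as Ro
def to(p,yaw):
    s=telemetry.sense(); R=Ro.from_euler('xyz',s['tcp_rot']); T=Ro.from_euler('xyz',[np.pi,0,yaw])
    print('t',round(s['clock'],2),'pos',s['eef_pos'].round(1),'rot',s['tcp_rot'].round(3),'F',s['contact_force'].round(1),'g',round(s['grasp_force'],1),round(s['opening'],3))
    d=R.inv().apply(np.array(p)-s['eef_pos'])
    print('dp',(d/40).round(3),'len',np.linalg.norm(d/40).round(2),'rot',(np.degrees((R.inv()*T).as_rotvec())/6).round(3))
def wrist():
    s=telemetry.sense(); f=optics.grab_frame('wrist')
    T=np.eye(4);T[:3,:3]=Ro.from_euler('xyz',s['tcp_rot']).as_matrix();T[:3,3]=s['eef_pos']
    W=T@f['mount']; f['R']=W[:3,:3].T; f['t']=-W[:3,:3].T@W[:3,3]; return f
E
python3 - <<'E'
from h import *
to([470,-240,300],.736)
f=wrist();print(f['mount'].round(2),f['mtx'])
E
```

```text
t 0.1 pos [ 232.7 -579.6  230.6] rot [-3.14  -0.     0.382] F [-0.   0.5  0.2] g 0.0 0.999
dp [ 8.668 -5.671 -1.727] len 10.5 rot [-1.200e-02 -2.000e-03 -3.382e+00]
[[  -0.     -0.97   -0.26   65.78]
 [   1.      0.     -0.      0.73]
 [   0.     -0.26    0.97 -143.56]
 [   0.      0.      0.      1.  ]] [[345.31427166   0.         319.65469123]
 [  0.         345.31427166 202.26994144]
 [  0.           0.           1.        ]]
```

Emit:
{"fn": "play_rows", "kwargs": {
  "dp": [
    [0.82,-0.54,-0.17],
    [1.64,-1.08,-0.34],
    [2.46,-1.62,-0.51],
    [3.28,-2.16,-0.68],
    [4.1,-2.7,-0.85]
  ],
  "rot": [
    [0,0,0],
    [0,0,0],
    [0,0,0],
    [0,0,0],
    [0,0,0]
  ]
}}

```text
clock: 0.57
eef_pos: [345.3, -417.0, 265.3]
tcp_rot: [-3.141, 0.0, 0.381]
contact_force: [1.3, -0.9, 0.4]
opening: 1.0
grasp_force: 0.0
```

Emit:
{"fn": "play_rows", "kwargs": {
  "dp": [
    [0.82,-0.54,-0.17],
    [1.64,-1.08,-0.34],
    [2.46,-1.62,-0.51],
    [3.28,-2.16,-0.68],
    [4.1,-2.7,-0.85]
  ],
  "rot": [
    [0,0,-0.7],
    [0,0,-1.4],
    [0,0,-2.1],
    [0,0,-2.8],
    [0,0,-3.38]
  ]
}}

```text
clock: 0.98
eef_pos: [457.4, -255.5, 299.6]
tcp_rot: [3.142, -0.0, 0.739]
contact_force: [0.9, -0.8, -0.2]
opening: 1.001
grasp_force: 0.0
```

Emit:
{"fn": "play_rows", "kwargs": {
  "dp": [
    [0,0,0],
    [0,0,0],
    [0,0,0]
  ],
  "rot": [
    [0,0,0],
    [0,0,0],
    [0,0,0]
  ]
}}

```text
clock: 1.23
eef_pos: [456.5, -257.3, 299.0]
tcp_rot: [-3.141, 0.001, 0.736]
contact_force: [-0.3, 0.5, 0.2]
opening: 0.998
grasp_force: 0.0
```

```bash
python3 - <<'E'
from h import *
import pickle
f=wrist();save('w1',f['color']);pickle.dump(f,open('w1.pkl','wb'))
for n,p in dict(boss=[518,-208,36],ring=[564,-167,33],knob=[446,-273,103]).items():print(n,proj(f,p).round(1))
to([433,124,160],.736)
E
```

```text
boss [323.9  96.6]
ring [324.5  37.5]
knob [324.1 194.6]
t 1.28 pos [ 456.2 -257.8  298.9] rot [-3.141e+00  1.000e-03  7.350e-01] F [-0.2  0.2 -0.2] g 0.0 0.998
dp [ 5.974 -7.467  3.473] len 10.17 rot [-0.006  0.006 -0.009]
```

View pics/w1.png

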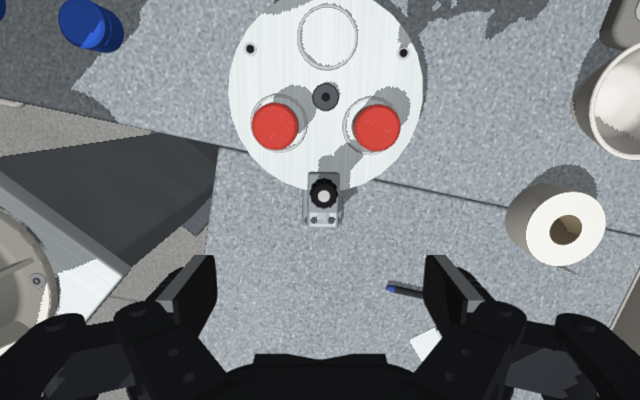

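The wrist view shows the boss at (325,97), the ring at (328,37) and the knob top at (324,194), each within 3 px of prediction. Now to the jar.

Emit:
{"fn": "play_rows", "kwargs": {
  "dp": [
    [0.58,-0.73,0.2],
    [1.16,-1.46,0.4],
    [1.74,-2.2,0.6],
    [2.33,-2.92,0.8],
    [2.95,-3.7,1.0]
  ],
  "rot": [
    [0,0,0],
    [0,0,0],
    [0,0,0],
    [0,0,0],
    [0,0,0]
  ]
}}

```text
clock: 1.7
eef_pos: [444.0, -68.6, 258.7]
tcp_rot: [3.142, 0.0, 0.732]
contact_force: [2.1, -0.1, 0.3]
opening: 1.001
grasp_force: 0.0
```

Emit:
{"fn": "play_rows", "kwargs": {
  "dp": [
    [0.58,-0.73,0.4],
    [1.1,-1.4,0.8],
    [1.6,-2.1,1.2],
    [2.1,-2.7,1.6],
    [2.5,-3.35,2.0]
  ],
  "rot": [
    [0,0,0],
    [0,0,0],
    [0,0,0],
    [0,0,0],
    [0,0,0]
  ]
}}

```text
clock: 2.12
eef_pos: [429.3, 98.3, 178.6]
tcp_rot: [3.141, -0.0, 0.733]
contact_force: [0.7, 0.5, 0.0]
opening: 1.001
grasp_force: 0.0
```

Emit:
{"fn": "play_rows", "kwargs": {
  "dp": [
    [0,0,0],
    [0,0,0],
    [0,0,0]
  ],
  "rot": [
    [0,0,0],
    [0,0,0],
    [0,0,0]
  ]
}}

```text
clock: 2.37
eef_pos: [429.3, 96.9, 179.3]
tcp_rot: [3.141, 0.001, 0.735]
contact_force: [-0.5, 0.0, 0.8]
opening: 0.998
grasp_force: 0.0
```

```bash
python3 - <<'E'
from h import *
import pickle
w=pickle.load(open('w1.pkl','rb'))
a,b=pickle.load(open('f.pkl','rb'))
B=ray(w,(325,97),36);S=ray(w,(328,37),33);K=ray(w,(324,194.5),103)
for i in range(2):
  print('boss',B,'seat',S,'knob',K, np.arctan2(*(S-B)[[1,0]]),np.arctan2(*(B-K)[[1,0]]),np.linalg.norm((S-B)[:2]),np.linalg.norm((K-B)[:2]))
  if i==0:
    # precise circles: ring in wrist
    for f,z in((w,72),):
      h=cv2.cvtColor(f['color'],cv2.COLOR_RGB2HSV); m=(((h[...,0]<8)|(h[...,0]>172))&(h[...,1]>120)&(h[...,2]>50)).astype(np.uint8)
      for k in cv2.findContours(m,0,2)[0]:
        if cv2.contourArea(k)>300: c,_=cv2.minEnclosingCircle(k);print('lid',c,ray(f,c,72).round(1))
  B=ray(a,(411.5,200),36);S=ray(a,(393.5,179),33);K=ray(a,(449,232.3),103)
f=wrist();h=cv2.cvtColor(f['color'],cv2.COLOR_RGB2HSV); m=(((h[...,0]<8)|(h[...,0]>172))&(h[...,1]>120)&(h[...,2]>50)).astype(np.uint8)
for k in cv2.findContours(m,0,2)[0]:
  if cv2.contourArea(k)>300: c,rr=cv2.minEnclosingCircle(k);print('jar',c,rr,cv2.boundingRect(k),ray(f,c,44).round(1))
print(proj(f,[433,125,44]))
save('w2',f['color'])
to([433,125,100],.736)
E
```

```text
boss [ 518.56543613 -209.19651117   36.        ] seat [ 566.96062613 -169.46834291   33.        ] knob [ 445.97917405 -272.88741682  103.        ] 0.6873624343919579 0.7202166269745103 62.61327150770751 96.5675768823434
lid (376.7557678222656, 127.1419448852539) [ 531.5 -270.3   72. ]
lid (274.5434875488281, 126.06521606445312) [ 460.3 -190.    72. ]
boss [ 518.10528709 -208.20492211   36.        ] seat [ 565.89211278 -168.27847832   33.        ] knob [ 444.47947254 -269.2563796   103.        ] 0.6960223922461853 0.6923014695776726 62.27119417048866 95.64539209338811
jar (296.671875, 163.48558044433594) 29.67291259765625 (268, 134, 59, 59) [433.8 125.8  44. ]
[296.71615807 164.87388771]
t 2.42 pos [429.6  96.8 179.6] rot [ 3.141 -0.     0.734] F [ 0.5  0.3 -0.1] g 0.0 1.0
dp [ 0.536 -0.468  1.989] len 2.11 rot [ 0.005 -0.001 -0.018]
```

View pics/w2.png

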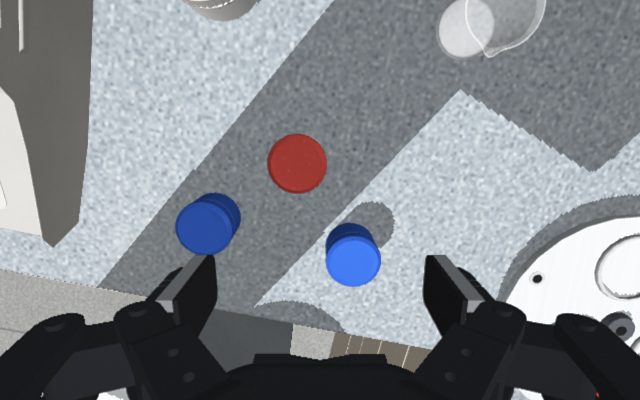

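The jar lid is at (297,163), i.e. (433.7,125.6) mm. The blue look-alikes at (204,229) and (353,258) are clear of the finger path, so I'll descend.

Emit:
{"fn": "play_rows", "kwargs": {
  "dp": [
    [0.56,-0.47,0.4],
    [0.56,-0.47,1.3],
    [0.56,-0.47,2.2],
    [0.56,-0.47,2.8],
    [0.56,-0.47,3.1]
  ],
  "rot": [
    [0,0,0],
    [0,0,0],
    [0,0,0],
    [0,0,0],
    [0,0,0]
  ]
}}

```text
clock: 2.83
eef_pos: [432.4, 125.2, 53.1]
tcp_rot: [-3.141, 0.002, 0.733]
contact_force: [-0.3, 0.5, -0.6]
opening: 0.998
grasp_force: 0.0
```

Emit:
{"fn": "play_rows", "kwargs": {
  "dp": [
    [0,0,0.4],
    [0,0,0.75],
    [0,0,1.0],
    [0,0,1.08],
    [0,0,1.08]
  ],
  "rot": [
    [0,0,0],
    [0,0,0],
    [0,0,0],
    [0,0,0],
    [0,0,0]
  ]
}}

```text
clock: 3.25
eef_pos: [433.3, 126.2, 11.8]
tcp_rot: [-3.141, 0.001, 0.734]
contact_force: [-1.2, -1.0, 0.1]
opening: 0.998
grasp_force: 0.0
```

Emit:
{"fn": "play_rows", "kwargs": {
  "dp": [
    [0,0,0],
    [0,0,0],
    [0,0,0],
    [0,0,0],
    [0,0,0]
  ],
  "rot": [
    [0,0,0],
    [0,0,0],
    [0,0,0],
    [0,0,0],
    [0,0,0]
  ],
  "fingers": 0.3,
  "grip_force": 25
}}

```text
clock: 3.67
eef_pos: [433.7, 127.2, 13.0]
tcp_rot: [3.141, -0.001, 0.736]
contact_force: [-1.0, -1.3, 6.6]
opening: 0.566
grasp_force: 24.7
```

Emit:
{"fn": "play_rows", "kwargs": {
  "dp": [
    [0,0,0],
    [0,0,0],
    [0,0,0],
    [0,0,0],
    [0,0,0]
  ],
  "rot": [
    [0,0,0],
    [0,0,0],
    [0,0,0],
    [0,0,0],
    [0,0,0]
  ]
}}

```text
clock: 4.08
eef_pos: [433.7, 127.2, 13.0]
tcp_rot: [3.141, -0.001, 0.736]
contact_force: [-0.1, -1.4, 7.0]
opening: 0.567
grasp_force: 24.7
```

Emit:
{"fn": "play_rows", "kwargs": {
  "dp": [
    [0,0,-0.4],
    [0,0,-1.0],
    [0,0,-1.7],
    [0,0,-2.2],
    [0,0,-2.5]
  ],
  "rot": [
    [0,0,0],
    [0,0,0],
    [0,0,0],
    [0,0,0],
    [0,0,0]
  ],
  "grip_force": 35
}}

```text
clock: 4.5
eef_pos: [434.1, 127.4, 114.8]
tcp_rot: [3.14, -0.003, 0.736]
contact_force: [0.2, 0.4, -0.1]
opening: 0.562
grasp_force: 36.2
```

Emit:
{"fn": "play_rows", "kwargs": {
  "dp": [
    [-0.15,0.4,0],
    [-0.4,1.2,0],
    [-0.7,2.1,0],
    [-1.0,3.0,0],
    [-1.25,3.85,0]
  ],
  "rot": [
    [0,0,0],
    [0,0,0],
    [0,0,0],
    [0,0,0],
    [0,0,0]
  ]
}}

```text
clock: 4.92
eef_pos: [499.9, -22.4, 112.8]
tcp_rot: [3.141, -0.001, 0.737]
contact_force: [1.0, 0.3, -0.5]
opening: 0.565
grasp_force: 36.2
```

Emit:
{"fn": "play_rows", "kwargs": {
  "dp": [
    [-0.3,0.9,0],
    [-0.6,1.8,0],
    [-0.9,2.7,0],
    [-1.15,3.5,0],
    [-1.24,3.85,0]
  ],
  "rot": [
    [0,0,0],
    [0,0,0],
    [0,0,0],
    [0,0,0],
    [0,0,0]
  ]
}}

```text
clock: 5.33
eef_pos: [567.8, -171.9, 112.8]
tcp_rot: [3.139, -0.001, 0.734]
contact_force: [-0.1, -0.4, -1.0]
opening: 0.564
grasp_force: 36.3
```

Emit:
{"fn": "play_rows", "kwargs": {
  "dp": [
    [0,0,0],
    [0,0,0],
    [0,0,0]
  ],
  "rot": [
    [0,0,0],
    [0,0,0],
    [0,0,0]
  ]
}}

```text
clock: 5.58
eef_pos: [565.0, -166.9, 111.9]
tcp_rot: [-3.14, 0.0, 0.736]
contact_force: [0.3, 0.5, 0.4]
opening: 0.567
grasp_force: 36.3
```

```bash
python3 - <<'E'
from h import *
import pickle
f=wrist();save('w3',f['color']);pickle.dump(f,open('w3.pkl','wb'))
S=[566,-169,33]
print('ring pred',[proj(f,[S[0]+33.5*np.cos(t),S[1]+33.5*np.sin(t),33]).round(0) for t in np.arange(0,6.28,1.57)])
to([566.8,-168.3,60],.736)
E
```

```text
ring pred [array([357., 175.]), array([285., 178.]), array([290., 245.]), array([359., 242.])]
t 5.63 pos [ 565.1 -166.7  112. ] rot [-3.14   0.     0.737] F [-0.5 -0.1 -0.6] g 36.3 0.564
dp [0.005 0.061 1.3  ] len 1.3 rot [-0.011  0.004  0.007]
```

View pics/w3.png

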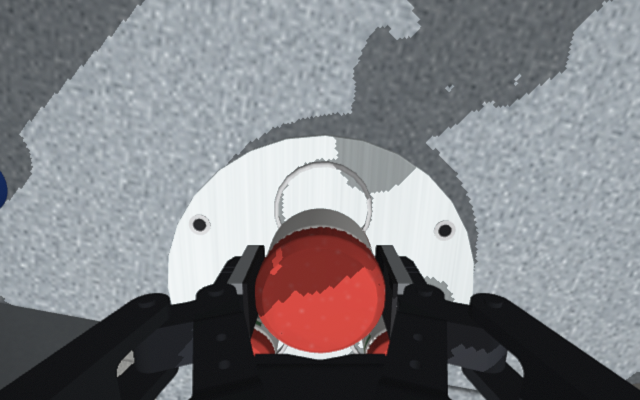

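The ring spans x 275–371 with its top at y 161, matching the prediction to 1 px. The jar is held upright with its lid at (320,290). Lowering it.

Emit:
{"fn": "play_rows", "kwargs": {
  "dp": [
    [0.0,0.06,0.2],
    [0.0,0.06,0.6],
    [0.0,0.06,0.95],
    [0.0,0.06,1.2],
    [0,0.06,1.35]
  ],
  "rot": [
    [0,0,0],
    [0,0,0],
    [0,0,0],
    [0,0,0],
    [0,0,0]
  ]
}}

```text
clock: 6.05
eef_pos: [566.7, -169.0, 56.5]
tcp_rot: [-3.14, 0.001, 0.737]
contact_force: [-0.6, 0.6, -0.1]
opening: 0.562
grasp_force: 36.3
```

Emit:
{"fn": "play_rows", "kwargs": {
  "dp": [
    [0,0,0.1],
    [0,0,0.2],
    [0,0,0.3],
    [0,0,0.37],
    [0,0,0.4]
  ],
  "rot": [
    [0,0,0],
    [0,0,0],
    [0,0,0],
    [0,0,0],
    [0,0,0]
  ]
}}

```text
clock: 6.47
eef_pos: [567.6, -170.0, 42.0]
tcp_rot: [3.141, -0.0, 0.736]
contact_force: [-0.2, -0.5, -0.2]
opening: 0.563
grasp_force: 36.3
```

Emit:
{"fn": "play_rows", "kwargs": {
  "dp": [
    [0,0,0],
    [0,0,0.01],
    [0,0,0.02]
  ],
  "rot": [
    [0,0,0],
    [0,0,0],
    [0,0,0]
  ]
}}

```text
clock: 6.72
eef_pos: [567.8, -170.1, 41.6]
tcp_rot: [3.141, -0.0, 0.736]
contact_force: [0.1, -0.3, -0.0]
opening: 0.561
grasp_force: 36.3
```

Emit:
{"fn": "play_rows", "kwargs": {
  "dp": [
    [-0.02,-0.03,0.02],
    [-0.02,-0.03,0.03],
    [-0.02,-0.03,0.03]
  ],
  "rot": [
    [0,0,0],
    [0,0,0],
    [0,0,0]
  ]
}}

```text
clock: 6.97
eef_pos: [567.2, -169.9, 41.1]
tcp_rot: [3.14, -0.001, 0.736]
contact_force: [0.4, 0.0, 6.2]
opening: 0.563
grasp_force: 36.9
```

Emit:
{"fn": "play_rows", "kwargs": {
  "dp": [
    [0,0,0],
    [0,0,0],
    [0,0,0],
    [0,0,0]
  ],
  "rot": [
    [0,0,0],
    [0,0,0],
    [0,0,0],
    [0,0,0]
  ],
  "fingers": 0.85
}}

```text
clock: 7.3
eef_pos: [566.0, -169.6, 40.0]
tcp_rot: [-3.141, 0.0, 0.736]
contact_force: [-0.2, -0.6, -0.0]
opening: 0.849
grasp_force: 0.0
```

Emit:
{"fn": "play_rows", "kwargs": {
  "dp": [
    [0,0,-0.3],
    [0,0,-0.9],
    [0,0,-1.7],
    [0,0,-2.4],
    [0,0,-2.9]
  ],
  "rot": [
    [0,0,0],
    [0,0,0],
    [0,0,0],
    [0,0,0],
    [0,0,0]
  ]
}}

```text
clock: 7.72
eef_pos: [567.0, -169.8, 159.5]
tcp_rot: [3.139, -0.001, 0.736]
contact_force: [0.4, 0.3, 0.1]
opening: 0.847
grasp_force: 0.0
```

Emit:
{"fn": "play_rows", "kwargs": {
  "dp": [
    [-0.7,0,0],
    [-1.5,0,0],
    [-2.1,0,0],
    [-2.5,0,0],
    [-2.5,0,0]
  ],
  "rot": [
    [0,0,0],
    [0,0,0],
    [0,0,0],
    [0,0,0],
    [0,0,0]
  ]
}}

```text
clock: 8.13
eef_pos: [489.9, -238.2, 156.9]
tcp_rot: [-3.141, 0.001, 0.734]
contact_force: [0.4, 0.9, 0.4]
opening: 0.849
grasp_force: 0.0
```

```bash
python3 - <<'E'
from h import *
f=wrist();b=optics.grab_frame('side')
c=np.zeros((520,640,3),np.uint8);c[:400]=f['color'];c[400:,:240]=cv2.resize(b['color'][135:195,270:390],(240,120),interpolation=cv2.INTER_CUBIC)
save('w4',c)
h=cv2.cvtColor(f['color'],cv2.COLOR_RGB2HSV); m=(((h[...,0]<8)|(h[...,0]>172))&(h[...,1]>120)&(h[...,2]>50)).astype(np.uint8)
for k in cv2.findContours(m,0,2)[0]:
  if cv2.contourArea(k)>300: q,rr=cv2.minEnclosingCircle(k);print('lid',np.round(q),round(rr,1),ray(f,q,72).round(1))
print('knob',proj(f,[446,-272.5,103]))
to([446,-272.5,115],.715)
E
```

```text
lid [395. 193.] 35.8 [ 532.  -269.9   72. ]
lid [239. 191.] 35.9 [ 461.9 -189.6   72. ]
lid [322.  48.] 42.4 [ 566.2 -171.3   72. ]
knob [313.03587344 303.70186721]
t 8.23 pos [ 492.2 -237.   156.9] rot [ 3.141e+00 -1.000e-03  7.340e-01] F [0.9 0.2 0.2] g 0.0 0.849
dp [-1.452 -0.116  1.046] len 1.79 rot [ 0.007 -0.006  0.184]
```

View pics/w4.png

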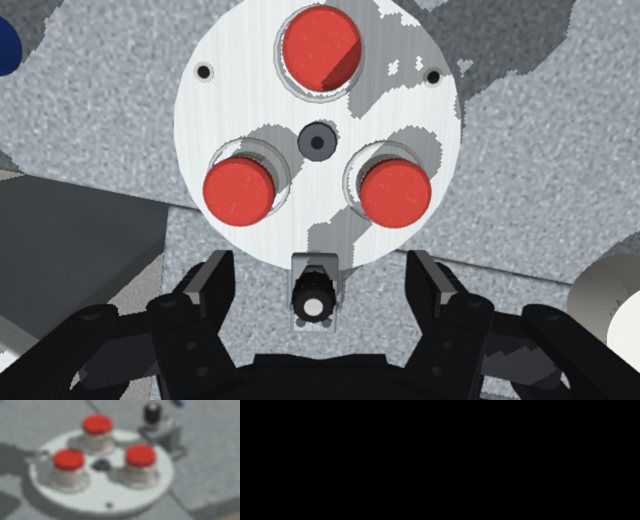

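The jar stands inside the ring at (322,48), and the other jars have not moved. The knob at (314,303) is where predicted. Going down onto it.

Emit:
{"fn": "play_rows", "kwargs": {
  "dp": [
    [-0.7,-0.06,0],
    [-1.3,-0.1,0.2],
    [-1.46,-0.13,0.6],
    [-1.46,-0.13,0.9],
    [-1.46,-0.13,1.04]
  ],
  "rot": [
    [0,0,0.1],
    [0,0,0.18],
    [0,0,0.18],
    [0,0,0.18],
    [0,0,0.18]
  ]
}}

```text
clock: 8.65
eef_pos: [445.2, -271.5, 113.5]
tcp_rot: [-3.14, 0.0, 0.717]
contact_force: [-0.3, 1.0, -0.5]
opening: 0.846
grasp_force: 0.0
```

Emit:
{"fn": "play_rows", "kwargs": {
  "dp": [
    [0,0,0],
    [0,0,0],
    [0,0,0]
  ],
  "rot": [
    [0,0,0],
    [0,0,0],
    [0,0,0]
  ]
}}

```text
clock: 8.9
eef_pos: [446.3, -271.9, 115.1]
tcp_rot: [3.141, -0.0, 0.718]
contact_force: [0.6, 0.1, 0.5]
opening: 0.852
grasp_force: 0.0
```

```bash
python3 - <<'E'
from h import *
f=wrist()
save('w5',f['color'][200:])
print('knob',proj(f,[446,-272.5,103]))
to([446,-272.5,72.5],.715)
E
```

```text
knob [319.38392249 250.14126084]
t 8.95 pos [ 446.2 -272.   115.2] rot [ 3.14  -0.     0.718] F [ 0.5 -0.2  0.9] g 0.0 0.853
dp [-0.013  0.005  1.067] len 1.07 rot [ 0.011 -0.004  0.026]
```

View pics/w5.png

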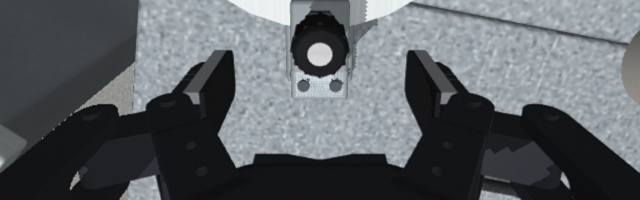

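The knob top is centred at (320,251) between the pads, so I'll descend and grip.

Emit:
{"fn": "play_rows", "kwargs": {
  "dp": [
    [0,0,0.3],
    [0,0,0.6],
    [0,0,0.85],
    [0,0,1.0],
    [0,0,1.06]
  ],
  "rot": [
    [0,0,0],
    [0,0,0],
    [0,0,0],
    [0,0,0],
    [0,0,0]
  ]
}}

```text
clock: 9.37
eef_pos: [445.1, -271.8, 71.4]
tcp_rot: [-3.141, 0.0, 0.717]
contact_force: [-0.1, -0.5, 0.7]
opening: 0.847
grasp_force: 0.0
```

Emit:
{"fn": "play_rows", "kwargs": {
  "dp": [
    [0,0,0],
    [0,0,0],
    [0,0,0],
    [0,0,0],
    [0,0,0]
  ],
  "rot": [
    [0,0,0],
    [0,0,0],
    [0,0,0],
    [0,0,0],
    [0,0,0]
  ],
  "fingers": 0.1,
  "grip_force": 70
}}

```text
clock: 9.78
eef_pos: [445.7, -272.4, 72.9]
tcp_rot: [3.14, -0.0, 0.717]
contact_force: [0.1, 0.6, 4.7]
opening: 0.306
grasp_force: 68.4
```

Emit:
{"fn": "play_rows", "kwargs": {
  "dp": [
    [0,0,0],
    [0,0,0],
    [0,0,0],
    [0,0,0],
    [0,0,0]
  ],
  "rot": [
    [0,0,0],
    [0,0,0],
    [0,0,0],
    [0,0,0],
    [0,0,0]
  ]
}}

```text
clock: 10.2
eef_pos: [445.7, -272.4, 72.9]
tcp_rot: [3.14, -0.0, 0.717]
contact_force: [-1.9, 0.5, 5.5]
opening: 0.304
grasp_force: 68.6
```

Emit:
{"fn": "play_rows", "kwargs": {
  "dp": [
    [0,0,-0.08],
    [0,0,-0.16],
    [0,0,-0.24],
    [0,0,-0.32],
    [0,0,-0.4]
  ],
  "rot": [
    [0,0,0],
    [0,0,0],
    [0,0,0],
    [0,0,0],
    [0,0,0]
  ]
}}

```text
clock: 10.62
eef_pos: [445.6, -272.3, 88.3]
tcp_rot: [3.141, -0.0, 0.717]
contact_force: [4.7, -2.7, -11.4]
opening: 0.302
grasp_force: 69.3
```

Emit:
{"fn": "play_rows", "kwargs": {
  "dp": [
    [0,0,-0.02],
    [0,0,-0.04],
    [0,0,-0.06],
    [0,0,-0.08],
    [0,0,-0.08]
  ],
  "rot": [
    [0,0,0],
    [0,0,0],
    [0,0,0],
    [0,0,0],
    [0,0,0]
  ]
}}

```text
clock: 11.03
eef_pos: [445.6, -272.3, 91.3]
tcp_rot: [3.141, -0.0, 0.717]
contact_force: [5.7, -2.2, -11.4]
opening: 0.301
grasp_force: 69.4
```

Emit:
{"fn": "play_rows", "kwargs": {
  "dp": [
    [0,0,-0.02],
    [0,0,-0.03],
    [0,0,-0.04],
    [0,0,-0.04],
    [0,0,-0.04]
  ],
  "rot": [
    [0,0,0],
    [0,0,0],
    [0,0,0],
    [0,0,0],
    [0,0,0]
  ]
}}

```text
clock: 11.45
eef_pos: [445.6, -272.3, 92.7]
tcp_rot: [3.141, -0.0, 0.717]
contact_force: [5.2, -4.2, -12.3]
opening: 0.303
grasp_force: 69.4
```

Emit:
{"fn": "play_rows", "kwargs": {
  "dp": [
    [0,0,-0.02],
    [0,0,-0.03],
    [0,0,-0.03]
  ],
  "rot": [
    [0,0,0],
    [0,0,0],
    [0,0,0]
  ]
}}

```text
clock: 11.7
eef_pos: [445.5, -272.2, 93.1]
tcp_rot: [3.141, -0.0, 0.717]
contact_force: [7.2, -5.8, -22.8]
opening: 0.303
grasp_force: 71.0
```

The force jumped from 12 to 23 N at 20 mm travel, so the plunger is at the hard stop. I'll hold there and verify.

Emit:
{"fn": "play_rows", "kwargs": {
  "dp": [
    [0,0,0],
    [0,0,0],
    [0,0,0],
    [0,0,0],
    [0,0,0]
  ],
  "rot": [
    [0,0,0],
    [0,0,0],
    [0,0,0],
    [0,0,0],
    [0,0,0]
  ],
  "grip_force": 85
}}

```text
clock: 12.12
eef_pos: [445.5, -272.2, 93.2]
tcp_rot: [3.141, -0.0, 0.717]
contact_force: [7.4, -4.8, -21.9]
opening: 0.293
grasp_force: 84.6
```

Emit:
{"fn": "play_rows", "kwargs": {
  "dp": [
    [0,0,0],
    [0,0,0],
    [0,0,0],
    [0,0,0],
    [0,0,0]
  ],
  "rot": [
    [0,0,0],
    [0,0,0],
    [0,0,0],
    [0,0,0],
    [0,0,0]
  ]
}}

```text
clock: 12.53
eef_pos: [445.5, -272.2, 93.2]
tcp_rot: [3.141, -0.0, 0.717]
contact_force: [8.2, -5.1, -22.2]
opening: 0.298
grasp_force: 84.6
```

```bash
python3 - <<'E'
from h import *
f=wrist();b=optics.grab_frame('side')
c=np.zeros((600,640,3),np.uint8);c[:400]=f['color'];c[400:,:400]=cv2.resize(b['color'][115:195,270:430],(400,200),interpolation=cv2.INTER_CUBIC)
save('w6',c)
to([446,-272.5,93],.715)
E
```

```text
t 12.63 pos [ 445.5 -272.2   93.1] rot [ 3.141 -0.     0.717] F [  7.5  -4.7 -21.9] g 84.6 0.298
dp [0.005 0.013 0.004] len 0.01 rot [ 0.004 -0.001  0.018]
```

View pics/w6.png

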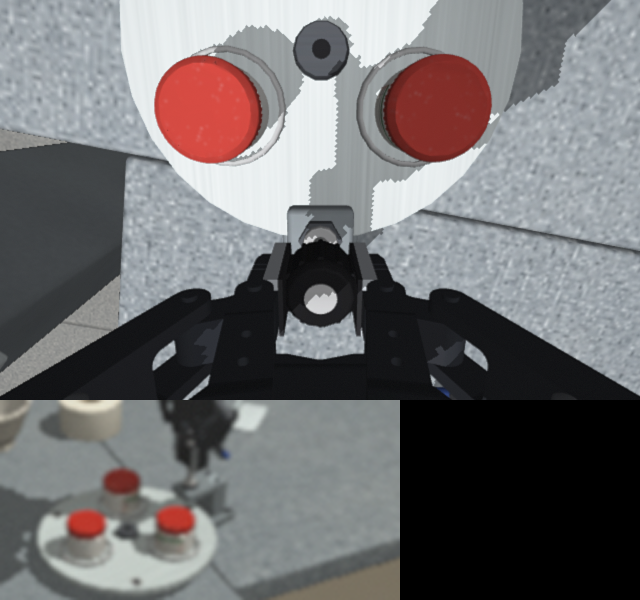

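The knob is held between the pads at (320,290) with the nut and bush exposed below it. All three jars stand seated and the hold force is steady, so I'm handing in.

```bash
python3 -c "
from h import *
print(r.sign_off())"
```

```text
the job is handed in; nothing more can be done
None
```

The small red-lidded jar stands upright and released in the empty ring seat, and I handed the job in at about 12.7 s with the arm still holding the plunger knob up at its 20 mm hard stop against the spring.

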